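# Restock the emergency kit tray

## Task

The ward's emergency kit has come back to the pharmacy. Stand the out-of-date bottle that is still in the foam tray upright on the floor of the returns basket at the right of the tray, and restock the tray with the fresh amber bottle, the vial and the two upright cartons from the left of the table, each standing upright and fully down in the foam cut-out that matches its outline and size.

Things in the scene. Friction and masses are not known exactly. Their poses are not given: they have to be found in the camera images.
- old_bottle: The out-of-date tablet bottle: round white screw-cap bottle, 43 mm across, 77 mm tall, origin at the centre of its underside, z up. At the start it is the only thing in the kit tray, standing in the larger round cut-out. About 60 g.
- fresh_bottle: The fresh tablet bottle: round amber screw-cap bottle with a white cap, 43 mm across, 77 mm tall, origin at the centre of its underside, z up. Stands loose on the table at the left. About 60 g.
- vial: The injection vial: slim round amber glass vial with a paper label and a metal-rimmed grey cap, 28 mm across up to 47 mm height, then a 20 mm wide neck and cap, 66 mm tall in all; origin at the centre of its underside, z up. Stands loose on the table at the left. About 50 g.
- big_carton: The larger carton: upright tablet carton, 30 x 95 mm on plan, 75 mm tall. Origin at the centre of its underside, x across the thin side, y along the long side, z up. Stands loose on the table at the left. About 65 g.
- small_carton: The smaller carton: upright tablet carton, 20 x 60 mm on plan, 75 mm tall. Origin at the centre of its underside, x across the thin side, y along the long side, z up. Stands loose on the table at the left. About 27 g.
- foam_bottle: Black foam insert, 88 x 128 x 20 mm, origin at its underside's centre, z up; lies with three others, two by two in changing order, in a shallow white tray (rim 25 mm, foam top 23 mm above the table). Cut-out centred on the origin, upright walls, 16 mm deep, its floor 4 mm above the origin: the larger round one, 55 mm across.
- foam_vial: Black foam insert, 88 x 128 x 20 mm, origin at its underside's centre, z up; lies with three others, two by two in changing order, in a shallow white tray (rim 25 mm, foam top 23 mm above the table). Cut-out centred on the origin, upright walls, 16 mm deep, its floor 4 mm above the origin: the smaller round one, 40 mm across.
- foam_big_carton: Black foam insert, 88 x 128 x 20 mm, origin at its underside's centre, z up; lies with three others, two by two in changing order, in a shallow white tray (rim 25 mm, foam top 23 mm above the table). Cut-out centred on the origin, upright walls, 16 mm deep, its floor 4 mm above the origin: the larger rectangle, 42 mm along x by 107 mm along y.
- foam_small_carton: Black foam insert, 88 x 128 x 20 mm, origin at its underside's centre, z up; lies with three others, two by two in changing order, in a shallow white tray (rim 25 mm, foam top 23 mm above the table). Cut-out centred on the origin, upright walls, 16 mm deep, its floor 4 mm above the origin: the smaller rectangle, 32 mm along x by 72 mm along y.
- basket: Returns basket: open slotted plastic basket at the right of the tray, fixed, 203 mm (its x) by 283 mm (its y) over the rim, 89 mm tall; origin at its underside's centre, z up. Floor 2 mm above the table; clear inside 136 mm (x) by 216 mm (y). A spent blister strip, 5 mm thick, lies on the floor at the +y end (beyond y = 58 mm); the rest is empty.
Mind the look-alikes: they are no part of the job. Leave any yellow look-alike of the fresh_bottle alone.

How it is judged:
By the outcome, as a careful person would: the job done as asked, in the order asked, and still so for the second after the job is handed in, with the robot touching nothing.
It also fails if it takes over 120 s, if anything falls off the work surface, if the arm or the gripper's body presses on something with over 40 N, if the wrist force passes 120 N, or if a joint passes its speed limit or range.

## Robot

A 7-joint arm with a two-finger parallel gripper is mounted at the origin on a cart in front of the work surface, level with it; the furniture and walls round the work are solid. World frame = base frame: x ahead of the robot, y to its left, z up, the work surface at z = 0. Lengths are in m, angles in degrees, forces in N, time in s.
With the tool pointing down it reaches from about 0.4 to 0.85 m from the base axis. Payload 6.9 kg.
Tool frame: the origin (TCP) lies at the very end of the fingers, on their centre line; the grasp point (between the pads) lies 19 mm behind it; z points along the fingers, y is the line along which they close (so a half turn about z gives the same grasp; the last joint's range is limited). The gripper opens to 85 mm and grips with 20 to 120 N. Pads are 22 mm wide; open, the fingers measure 114 mm over their backs; the gripper's body (76 mm by 85 mm) begins 54 mm behind the grasp point. The pads swing forward as they close: fully open they stand 13 mm farther back than shut.
Start: joints at [-64.028, 29.078, -13.613, 85.955, 7.202, 65.827, -8.869], TCP at [0.213, 0.588, 0.231] pointing down, gripper open.
Joint ranges: [-176.47, 176.47], [-13.61, 117.27], [-81.72, 77.17], [0.22, 143.17], [-87.28, 267.28], [10, 112.55], [-165.47, 165.47]. Speed limits (degrees/s): [136.94, 136.94, 180, 180, 180, 180, 180].

## Interface

Orientations are given as a 3x3 rotation matrix whose columns are the frame's x, y, z axes.
In Python, from rig import env, ik, viewer gives the robot as it stands. Calls block until the motion is done:
- env.move_to(position, orientation): joint-space move of the TCP to a pose.
- env.servo_line(position, rotation=None, feed=0.15): straight line of the TCP; rotation=None keeps the orientation; feed is the mean speed in m/s.
- env.move_joints(angles): joint-space move.
- env.open_gripper() and env.close(force=None): open the fingers fully, or close them until they stop; force is the grip in N (None keeps the last).
- env.wait(seconds).
- ik(position, orientation): joint angles nearest the present ones, or None.
- viewer.camera(name): name is "scene" or "top" or "wrist"; returns (picture, depth): 420x560x3 uint8, blue, green, red; 420x560 float32, m along the optical axis (not along the pixel's ray), 0 where there is no reading.
- viewer.camera_info(name): a dict with "fx", "fy", "cx", "cy" (pixels), "pose" (4x4, takes a point from camera to world coordinates). Camera axes: x right, y up, looking along -z (the intrinsics and any distortion apply to the point x, -y, -z); pixel columns grow to the right and rows downward; lengths in m; the calibration is good to about 2 mm. A picture is of the moment at which its call begins: read the wrist's pose just before it. camera_info takes no time and is no camera call; for the wrist camera it gives the pose at the moment of the call.
A pose or a line that the arm cannot do raises env.MotionError and nothing moves.
- env.sign_off(): hands the job in; it is judged then, once.
Readings, each from a call of its own:
- env.read_time_s(): time.
- env.read_joint_pos(): joint angles.
- env.read_dq(): joint speeds.
- env.read_joint_torque(): joint torques, N m.
- env.read_tool_pos(): TCP position.
- env.read_orientation(): TCP orientation.
- env.read_contact_force(): force on the tool from outside, world axes, zero at the start.
- env.read_torque(): the same for the moment, N m.
- env.read_width(): opening from 0.0 (shut) to 1.0 (fully open).
- env.read_grasp_force(): force on a finger pad.
Only numpy, scipy, OpenCV 4.12 (cv2) and the standard library are available. Lean on these libraries where they do the work, as an engineer would, in place of code of your own. Each camera call takes 0.05 s, during which the arm holds its last target. There are 200 camera calls.

## Working session

There is one attempt and no reset: what is moved stays moved. The work goes in short steps, each a Python script; the robot and the scene stay as the last script left them, time stands still between calls to the robot, and variables do not carry over. Pictures are saved under pics/ and viewed, at most 14 in all, crops included, and the job is handed in when it is done.

```bash
ls; mkdir -p pics; python3 - <<'E'
from rig import env, ik, viewer
import cv2,numpy as np
for n in ("top","scene"):
    p,d=viewer.camera(n); cv2.imwrite(f"pics/{n}0.png",p); np.save(f"pics/{n}0.npy",d)
    i=viewer.camera_info(n); print(n,i)
print(env.read_time_s(), env.read_orientation())
E
```

```text
pics
top {'fx': 412.977973682043, 'fy': 412.977973682043, 'cx': 270.1413651074817, 'cy': 206.4055432083189, 'pose': array([[ 0.00390814,  0.98192552, -0.18922737,  0.35813148],
       [-0.99999056,  0.00419716,  0.00112667,  0.01725794],
       [ 0.00190052,  0.18922118,  0.98193265,  1.08499396],
       [ 0.        ,  0.        ,  0.        ,  1.        ]])}
scene {'fx': 409.5075873974039, 'fy': 409.5075873974039, 'cx': 274.5070315754713, 'cy': 205.99731766001997, 'pose': array([[-0.88990157,  0.23951753, -0.38820942,  0.06579369],
       [-0.45568898, -0.42843546,  0.78025035,  0.95102043],
       [ 0.02056096,  0.87124876,  0.49041089,  0.64949854],
       [ 0.        ,  0.        ,  0.        ,  1.        ]])}
0.1 [[-9.40115438e-01  3.40855853e-01 -4.99962126e-04]
 [ 3.40856216e-01  9.40114202e-01 -1.52582874e-03]
 [-5.00661610e-05 -1.60487035e-03 -9.99998711e-01]]
```

View pics/top0.png

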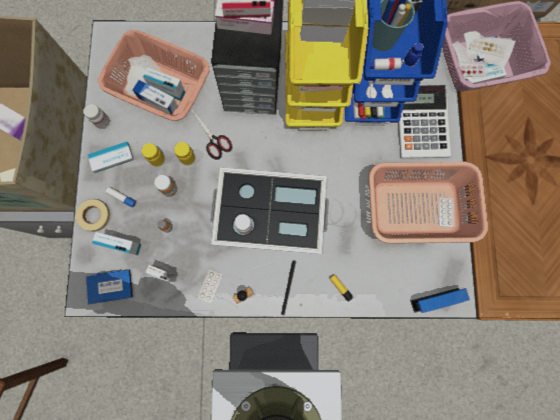

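View pics/scene0.png

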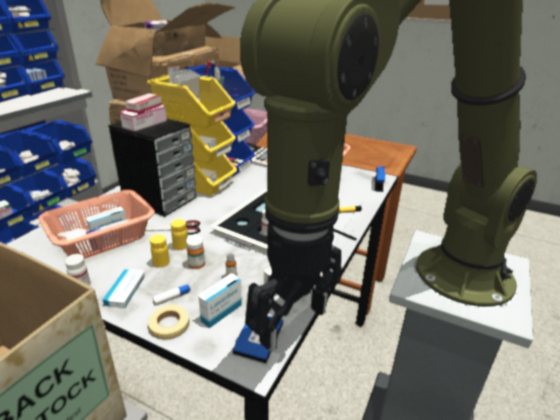

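The top view shows the tray around (270,210), old bottle at (243,225), and the basket at (428,203). At left are the bottles at (165,185) (white cap), the yellow look-alikes (152,154) and (184,153), the vial (165,226), and cartons (115,243) and (158,272). I'll enlarge it with a depth-based projection.

```bash
cat > h.py <<'E'
from rig import env, ik, viewer
import cv2, numpy as np
def proj(i,P):
    T=np.linalg.inv(i["pose"]); c=T[:3,:3]@np.asarray(P,float)+T[:3,3]
    return np.array([i["cx"]+i["fx"]*c[0]/-c[2], i["cy"]-i["fy"]*c[1]/-c[2]])
def at_z(i,u,v,z):
    r=i["pose"][:3,:3]@np.array([(u-i["cx"])/i["fx"],-(v-i["cy"])/i["fy"],-1]); o=i["pose"][:3,3]
    return o+r*(z-o[2])/r[2]
def cloud(i,d):
    v,u=np.mgrid[:d.shape[0],:d.shape[1]]
    c=np.stack([(u-i["cx"])/i["fx"]*d,-(v-i["cy"])/i["fy"]*d,-d],-1)
    return c@i["pose"][:3,:3].T+i["pose"][:3,3]
E
python3 - <<'E'
from h import *
i=viewer.camera_info("top"); print(proj(i,env.read_tool_pos()), i.keys())
p=cv2.imread("pics/top0.png"); d=np.load("pics/top0.npy"); W=cloud(i,d)
for u,v in [(165,185),(165,226),(115,243),(158,272),(243,225),(247,191),(295,195),(293,229),(152,154),(200,260),(400,200),(110,155),(95,115),(140,220)]: print((u,v),W[v-1:v+2,u-1:u+2].reshape(-1,3).mean(0).round(3))
c=cv2.resize(p[130:300,75:235],None,fx=4.7/1.35,fy=4.7/1.35,interpolation=cv2.INTER_CUBIC); cv2.imwrite("pics/left.png",c); print(c.shape)
c=cv2.resize(p[160:260,205:335],None,fx=6,fy=6,interpolation=cv2.INTER_CUBIC); cv2.imwrite("pics/tray.png",c); print(c.shape)
p,_=viewer.camera("wrist"); cv2.imwrite("pics/w0.png",p); print(viewer.camera_info("wrist"))
E
```

```text
[-21.18260278 360.11721973] dict_keys(['fx', 'fy', 'cx', 'cy', 'pose'])
(165, 185) [0.606 0.28  0.077]
(165, 226) [0.505 0.28  0.057]
(115, 243) [0.46  0.395 0.076]
(158, 272) [0.39  0.286 0.075]
(243, 225) [0.504 0.082 0.084]
(247, 191) [0.607 0.078 0.008]
(295, 195) [ 0.597 -0.05   0.007]
(293, 229) [ 0.505 -0.044  0.009]
(152, 154) [0.687 0.317 0.078]
(200, 260) [0.424 0.198 0.001]
(400, 200) [ 0.586 -0.332  0.002]
(110, 155) [0.702 0.447 0.021]
(95, 115) [0.792 0.472 0.076]
(140, 220) [0.529 0.361 0.001]
(592, 557, 3)
(600, 780, 3)
{'fx': 302.86158561986844, 'fy': 302.86158561986844, 'cx': 278.34727120153883, 'cy': 206.9299285382043, 'pose': array([[ 0.33960193, -0.89261877, -0.29648315,  0.13733367],
       [ 0.94056784,  0.32173986,  0.10869962,  0.6144591 ],
       [-0.00163687, -0.31577712,  0.94883198,  0.37217761],
       [ 0.        ,  0.        ,  0.        ,  1.        ]])}
```

View pics/left.png

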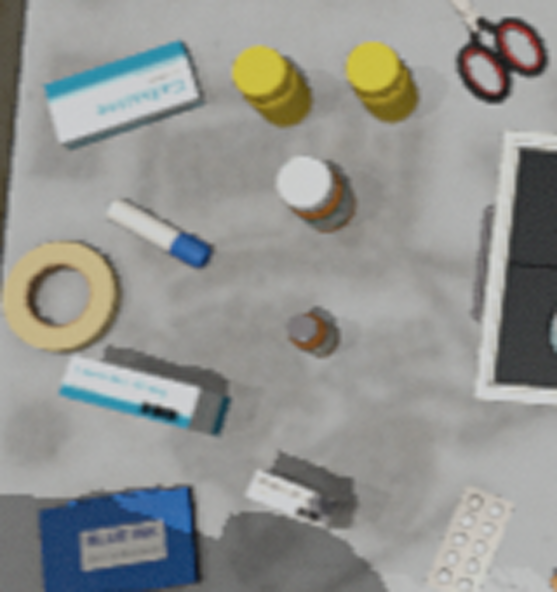

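View pics/tray.png

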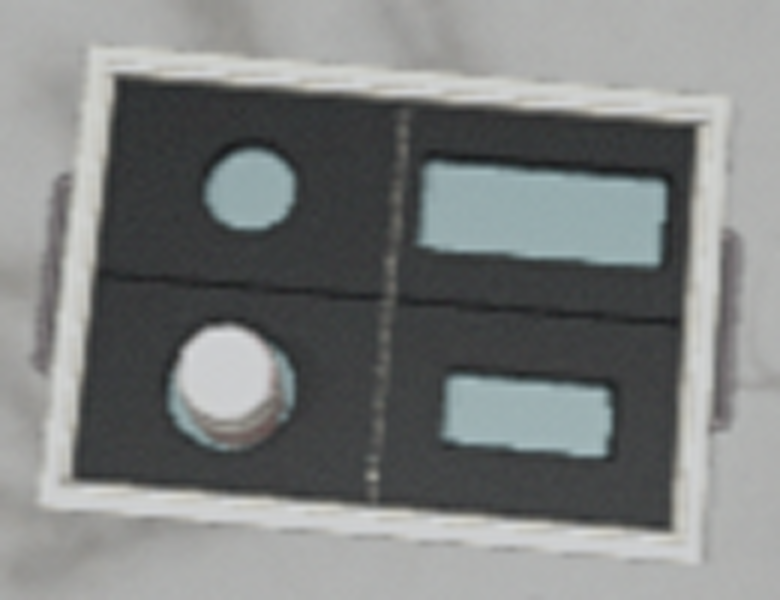

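View pics/w0.png

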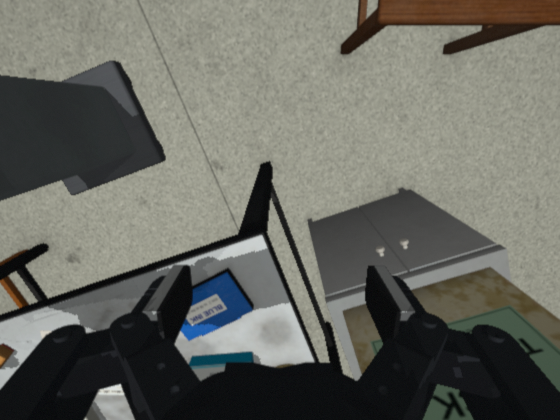

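The crops show the fresh amber bottle with white cap (crop 315,190), the vial (310,330), the big carton (140,390) and the small carton (295,490). The tray's upper left is the vial hole, lower left the bottle hole, upper right the big rectangle and lower right the small one. The strip lies at the -y end of the basket. Next I'll compute poses.

```bash
cat > m.py <<'E'
from h import *
def blob(W,c,zlo,zhi,r):
    m=(np.hypot(W[...,0]-c[0],W[...,1]-c[1])<r)&(W[...,2]>zlo)&(W[...,2]<zhi)
    P=W[m][:,:2]; return P
def rect(P):
    (c,s,a)=cv2.minAreaRect((P*1000).astype(np.float32)); 
    if s[0]<s[1]: a+=90; s=s[::-1]
    return np.round(c,1),np.round(s,1),round(((a-90+90)%180)-90,1)  # yaw of thin axis (long axis = +90)
E
python3 - <<'E'
from m import *
i=viewer.camera_info("top"); d=np.load("pics/top0.npy"); p=cv2.imread("pics/top0.png"); W=cloud(i,d)
for n,c,lo,hi,r in [("old",(.504,.082),.07,.1,.05),("fresh",(.606,.28),.068,.09,.035),("vial",(.505,.28),.058,.08,.03),("big",(.46,.395),.068,.085,.08),("small",(.39,.286),.068,.085,.06)]:
    P=blob(W,c,lo,hi,r); print(n,len(P),cv2.minEnclosingCircle(P.astype(np.float32)),P.mean(0).round(4),rect(P))
b,g,r=[p[...,k].astype(int) for k in range(3)]
m=((b-r>12)&(b>110)); m[:170]=0;m[250:]=0;m[:,:220]=0;m[:,325:]=0
n,l,st,ce=cv2.connectedComponentsWithStats(m.astype(np.uint8))
for k in range(1,n):
    if st[k,4]<40: continue
    v,u=np.nonzero(l==k); P=np.array([at_z(i,a,b,.015)[:2] for a,b in zip(u,v)]); print("cut",st[k],P.mean(0).round(4),rect(P))
# tray rim, basket rim
P=W[(W[...,2]>.012)&(W[...,2]<.04)&(abs(W[...,0]-.55)<.15)&(abs(W[...,1]-.02)<.19)][:,:2]; print("tray",rect(P))
P=W[(W[...,2]>.08)&(W[...,2]<.1)&(abs(W[...,0]-.58)<.15)&(W[...,1]<-.2)&(W[...,1]>-.6)][:,:2]; print("basket",rect(P),len(P))
E
```

```text
old 212 ((0.5127222537994385, 0.08402342349290848), 0.020373132079839706) [0.5114 0.0835] (array([512.7,  84. ]), array([39.8, 37.3]), -88.3)
fresh 202 ((0.6131837964057922, 0.28761225938796997), 0.02031121961772442) [0.6131 0.2869] (array([613.4, 287.5]), array([38.9, 37.9]), 1.5)
vial 52 ((0.5099421739578247, 0.2874617576599121), 0.009641695767641068) [0.5096 0.2865] (array([509.9, 286.9]), array([17.7, 17.3]), -40.4)
big 482 ((0.4627034664154053, 0.4028160572052002), 0.04981839656829834) [0.4616 0.4015] (array([462., 403.]), array([96.2, 29.9]), -14.2)
small 215 ((0.3890377879142761, 0.28480643033981323), 0.03128710016608238) [0.3881 0.2844] (array([388.3, 285. ]), array([60.6, 20.1]), -21.3)
cut [239 185  15  13 154] [0.6051 0.0796] (array([605.8,  80.3]), array([37.2, 32.7]), 0.3)
cut [275 187  41  17 571] [ 0.5946 -0.0493] (array([594.7, -49.5]), array([106.6,  38.6]), -4.4)
cut [279 223  28  13 307] [ 0.505  -0.0425] (array([505. , -42.4]), array([71.8, 29.5]), -4.6)
tray (array([532.9,  19.1]), array([305. , 251.3]), -4.9)
basket (array([ 565. , -372.4]), array([284.6, 203.7]), 1.0) 2090
```

```bash
cat > pp.py <<'E'
from h import *
def R(t):
    t=np.radians(t); y=np.array([np.cos(t),np.sin(t),0]); z=np.array([0,0,-1.]); return np.column_stack([np.cross(y,z),y,z])
def go(x,y,z,t): env.move_to([x,y,z],R(t))
def branch(*poses):
    # (x,y,z,t): choose the half turn nearest the present joints, feasible at all poses
    q0=np.array(env.read_joint_pos()); best=[]
    for k in (0,180):
        qs=[ik([x,y,z],R(t+k)) for x,y,z,t in poses]
        if all(q is not None for q in qs): best.append((max(abs(np.array(q)-q0).max() for q in qs),k))
    return min(best)[1]
def F(): return np.round(env.read_contact_force(),1)
def pick(x,y,z,t,up=.2,force=40):
    env.open_gripper(); go(x,y,up,t); env.servo_line([x,y,z+.04],feed=.2); env.servo_line([x,y,z],feed=.08); f=F()
    env.close(force); print("grip",f,env.read_width(),env.read_grasp_force())
    env.servo_line([x,y,up],feed=.2); print("lifted",env.read_width(),env.read_grasp_force(),F(),env.read_time_s())
def place(x,y,z,t,up=.2,back=.2):
    go(x,y,up,t); env.servo_line([x,y,z+.03],feed=.2); print("hover",F())
    env.servo_line([x,y,z],feed=.05); print("down",F(),np.round(env.read_tool_pos(),4))
    env.open_gripper(); env.servo_line([x,y,back],feed=.2); print("done",env.read_time_s())
def snap(cam,name):
    p,d=viewer.camera(cam); cv2.imwrite(f"pics/{name}.png",p); np.save(f"pics/{name}.npy",d); return p,d
E
python3 - <<'E'
from pp import *
h=.024; A=(.5122,.0838,.007+h,85.5); B=(.565,-.345,.002+h+.001,90)
k=branch(A,B,(*B[:2],.2,90)); print(k)
pick(*A[:3],A[3]+k,up=.22)
place(*B[:3],B[3]+k,up=.22)
snap("top","t1")
E
```

```text
180
grip [-0.6 -0.1  0.5] 0.4942442413831644 40.030115246772766
lifted 0.4946745920619224 40.506391525268555 [ 1.2 -0.5 -0.6] 5.575
hover [ 0.2 -0.2  0.7]
down [ 0.2  0.2 -0.6] [ 0.5649 -0.345   0.0266]
done 10.4
```

```bash
python3 - <<'E'
from pp import *
from m import blob
i=viewer.camera_info("top")
h=.024; A=(.6132,.2872,h,90); B=(.5157,.0868,.007+h+.001,85.5)
k=branch(A,B); print(k)
pick(*A[:3],A[3]+k,up=.22)
W=cloud(i,np.load("pics/t1.npy"))
place(*B[:3],B[3]+k,up=.22)
go(.50,.28,.25,85.5+k)
p,d=snap("top","t2"); W=cloud(i,d)
P=blob(W,(.565,-.345),.06,.1,.05); print(len(P),P.mean(0),np.median(W[(np.hypot(W[...,0]-.565,W[...,1]+.345)<.015)][:,2]))
P=blob(W,(.5157,.0868),.07,.1,.04); print(len(P),P.mean(0),np.median(W[(np.hypot(W[...,0]-.5157,W[...,1]-.0868)<.015)][:,2]))
cv2.imwrite("pics/t2c.png",cv2.resize(p[150:270,195:495],None,fx=2.6,fy=2.6))
E
```

```text
180
grip [-0.1  0.5 -0.6] 0.4926400496605485 40.47008514404297
lifted 0.496331354282287 40.54685175418854 [ 0.9 -0.9 -0.5] 16.125
hover [-0.1 -0.7 -0.1]
down [-0.5  0.5 -1.1] [0.5156 0.0866 0.0317]
done 20.2
228 [ 0.56344263 -0.34375442] 0.07897841631020652
212 [0.51549495 0.08452826] 0.08476804219208933
```

View pics/t2c.png

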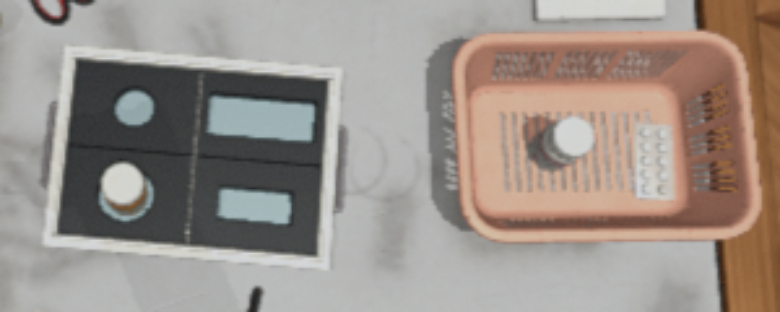

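The old bottle stands upright on the basket floor (crop 570,140), clear of the strip, and the fresh bottle is down in its hole (crop 123,185). Next come the vial and the cartons.

```bash
python3 - <<'E'
from pp import *
i=viewer.camera_info("top")
def top(d,x,y):
    W=cloud(i,d); return np.median(W[np.hypot(W[...,0]-x,W[...,1]-y)<.007][:,2]).round(4)
for n,A,B in [("vial",(.5098,.2870,.0215,85.5),(.6054,.0800,.0290,85.5)),
              ("big",(.4620,.4025,.033,-14.2),(.5947,-.0494,.041,-4.5)),
              ("small",(.3883,.2848,.033,-21.3),(.5050,-.0425,.041,-4.5))]:
    k=branch(A,B); print(n,k)
    pick(*A[:3],A[3]+k,up=.22); w=env.read_width()
    if w<.15: print("MISSED"); break
    place(*B[:3],B[3]+k,up=.22)
    go(.48,.32,.25,B[3]+k); p,d=snap("top","t_"+n); print(n,"top z",top(d,*B[:2]))
cv2.imwrite("pics/end.png",cv2.resize(p[150:265,195:345],None,fx=5,fy=5))
E
```

```text
vial 180
grip [ 0.8 -0.9  0.5] 0.3137547777195826 39.301705956459045
lifted 0.3129852691500782 39.343239068984985 [-0.2 -1.  -0.3] 24.8417
hover [ 0.3 -0.1 -0.5]
down [-1.9 -0.2  6.1] [0.6049 0.0801 0.0289]
done 29.075
vial top z 0.0745
big 0
grip [-0.9  0.8 -0.5] 0.34650297818020565 43.11412453651428
lifted 0.3489051020366429 42.93447196483612 [ 0.7 -0.4 -0.9] 34.5917
hover [-0.3 -0.   0.1]
down [-0.2 -0.4 -0.1] [ 0.5946 -0.0495  0.0407]
done 39.475
big top z 0.0833
small 0
grip [ 0.2 -1.3 -0.1] 0.2244889344643622 45.28332531452179
lifted 0.23109015108111253 45.24824023246765 [-0.  -0.2 -0.6] 44.9083
hover [1.2 0.5 0.7]
down [-0.   0.8 -1.2] [ 0.5049 -0.0426  0.0407]
done 49.45
small top z 0.0833
```

View pics/end.png

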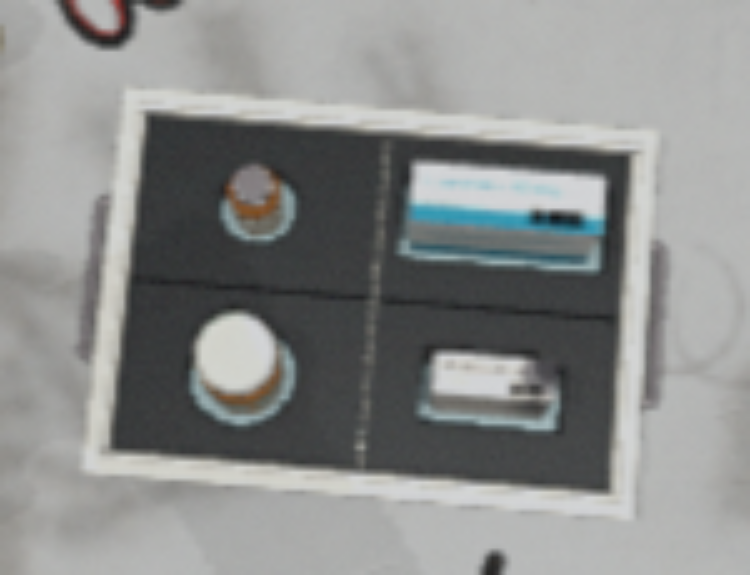

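All four items sit upright and fully down in their matching cut-outs: vial at (258,200), big carton (505,210), bottle (240,365), small carton (490,385). The depth heights agree, so I'm handing in.

```bash
python3 -c "
from rig import env
env.wait(.3); print(env.sign_off(), env.read_time_s())"
```

```text
the job is handed in; nothing more can be done
the job is handed in; nothing more can be done
```

The job is handed in after about 50 s of robot time: the old bottle stands upright on the basket floor, and the fresh bottle, vial and both cartons are upright and fully down in their matching cut-outs, as the last camera views showed.

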